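# Take the dial padlock off the sample chest

## Robot

A 6-joint arm with a two-finger parallel gripper is mounted at the origin on the work surface. World frame = base frame: x ahead of the robot, y to its left, z up, the work surface at z = 0. Lengths are in m, angles in rad, forces in N, time in s.
With the tool pointing down it reaches from about 0.35 to 0.975 m from the base axis. Payload 4.9 kg.
Tool frame: the origin (TCP) lies at the very end of the fingers, on their centre line; the grasp point (between the pads) lies 19 mm behind it; y points along the fingers, z is the direction in which the jaws open and shut, and the axes are right-handed (so a half turn about y gives the same grasp; the last joint's range is limited). The gripper opens to 85 mm and grips with 20 to 120 N. Pads are 22 mm wide; open, the fingers measure 114 mm over their backs; the gripper's body (76 mm by 85 mm) begins 54 mm behind the grasp point. The pads swing forward as they close: fully open they stand 13 mm farther back than shut.
Start: joints at [1.155, 0.053, 1.613, -0, 1.476, -0.119], TCP at [0.183, 0.598, 0.231] pointing down, gripper open.
Joint ranges: [-3.01, 3.01], [-1.01, 2.22], [0.06, 2.58], [-1.02, 4.17], [0.09, 2.62], [-3.14, 3.14]. Speed limits (rad/s): [2.57, 2.57, 3.14, 3.14, 3.14, 3.14].

## Interface

Orientations are given as a rotation vector (axis times angle).
In Python, from station import ctrl gives the robot as it stands.
- The arm moves only by the tool arm_command, never from a script. Its argument "steps" is a list of rows, each a list of 3 entries, a list of its own where there are three numbers: the shift along the tool's x, y, z in m, then the turn, a rotation vector about the tool's x, y, z in degrees, then the opening, from 0 (shut) to 1 (fully open). In form: [[[dx, dy, dz], [ax, ay, az], gripper], ...]. A call has 1 to 5 rows; each row is the pose to reach, as a shift and turn from the pose measured when the call began, along the tool's axes at that moment; what a row does not reach only later rows make up. A row lasts 1/10 s, in which the tool goes at most 50 mm and 8.59 degrees, less where a joint would pass 70% of its speed; a pose out of reach is approached as far as the arm can. A call with a gripper value outside its range is refused whole. The fingers move at their own pace and stop on an object; "force" is the grip in N (left out, the last holds). Time passes only in rows, so rows that repeat a pose let the fingers close. It gives the time, the measured TCP pose, the force and the opening at its end, in the units of the state.
- ctrl.get_obs(): the state, without advancing time (a new reading comes with each control period).
- ctrl.get_image(name): name is "scene" or "top" or "wrist"; returns a dict with "img" (384x512x3 uint8, red, green, blue), "camera_matrix" (3x3 intrinsics, pixels), "k1" (the pictures are not rectified: a ray, as slopes to the right and down, at radius r is drawn at 1 + k1 r^2 times it, then the intrinsics apply), "world_from_camera" (4x4, takes a point from camera to world coordinates). Camera axes: x right, y up, looking along -z (the intrinsics and any distortion apply to the point x, -y, -z); pixel columns grow to the right and rows downward; lengths in m; the calibration is good to about 2 mm. A picture is of the moment at which its call begins. There is no depth.
- ctrl.finish_job(): hands the job in, once; it reports no verdict.
Trained networks look in a picture, given as the dict that the camera call returned (one of the last four; its "shot" number tells which), for a name from the list of things; names that differ only in an ending like _2 or _b are one class to them, and where a whole thing is asked for, a point or a joint stands for the part that bears it (a point fixed in the world has none). Each returns a list of dicts, best first, with "confidence" (0 to 1); they miss things now and then, are a little off and sometimes report something else, mostly with a low value. They report only what shows in the picture. A call takes as long as a camera call.
- ctrl.boxes_of(picture, name): "position" ([row, column] in pixels, amid what is visible of it).
The state is a dict: "t": time; "q": joint angles; "dq": joint speeds; "effort": joint torques, N m; "tool_pos": TCP position; "tool_rot": TCP orientation; "contact_force": force on the tool from outside, world axes, zero at the start; "wrist_torque": the same for the moment, N m; "opening": finger opening in m.
Only numpy, scipy, OpenCV 4.12 (cv2) and the standard library are available. Lean on these libraries where they do the work, as an engineer would, in place of code of your own. Each camera call takes 0.05 s, during which the arm holds its last target.

## Task

The sample chest is only day-locked: its dial padlock needs just the last number, zero. Feeling the clicks, turn the dial clockwise until its long white zero line stands at the red index mark by the shackle, pull the lock's body back from the staple without forcing it so that the shackle comes fully open, unhook the lock and present it to me: finish while still holding it up well clear of the chest (a hand's breadth or more), about level with the dial up and the shackle open. Leave the things lying about where they are.

Things in the scene. Friction and masses are not known exactly. Their poses are not given: they have to be found in the camera images.
- chest: grey-blue steel sample chest, 280 (x) x 420 (y) x 120 mm high, fixed. Origin: centre of its underside; x points to its rear, z up; flat lid top 120 mm above the origin. An angle hasp comes up over the front edge; its strap (2 mm thick, 40 mm wide) lies on the lid and ends 6.5 mm behind the staple. The lid stays shut.
- staple (a point): hasp staple on the lid: upright arch of 5 mm round bar, 24.5 mm high, two posts 18 mm apart (centres) along the chest's y, 13 mm clear between, 19 mm clear height. This point: midway between the posts, 12 mm above the lid; axes as the chest's. The toe leg of the padlock's shackle passes through the arch; the post at +y stands inside the U.
- lock_center (a point): body of the steel dial padlock (loose, about 0.36 kg), lying flat on the lid behind the staple: 52 x 52 mm, 24 mm thick. This point: its centre, 12 mm above the underside. Axes: z up through the dial, -x towards the shackle. The lock has 5 to 14 mm of play along x until the crown of the shackle bears on the staple. Can be gripped from above by its two flat y sides.
- lock_toe (a point): hole of the toe leg in the body's -x face, at x -26, y -16, z 0 mm from lock_center (body axes). The toe's tip sits 6 mm inside when closed; with the shackle out 22 mm there is a 16 mm gap between tip and face. With the staple point in mid-gap, 8 mm ahead (-x) of this point, the open lock lifts straight up off the staple.
- lock_crown (a point): middle of the crown (bar centre) of the padlock's shackle, an 8 mm round bar bent to a U with legs at y = -16 (toe) and +16 mm (heel), level with lock_center; 56 mm ahead (-x) of it when closed, 78 mm when open. Axes as the lock's.
- lock_hub (a point): round fluted hub of the padlock's dial, 24 mm across, 14 mm high; this point: half-way up on the dial axis, 35 mm above the lid; axes of the lock body. Below it the black dial disc (40 mm across, 4 mm thick) turns with it. Of its ten white lines the zero is longest and broadest; a red line on the hub's top points to it. Red index mark: on the body at the -x edge of the dial.
- lock_dial (a joint): dial angle (rad), growing clockwise seen from above; 0 = zero line at the index, where alone the shackle is free (0.13 rad either way). Starts between -2.9 and -1.4. Clicks every 0.628 rad, one notch exactly at 0; some 0.05 to 0.1 N m to pass a click; falls into the nearest notch when let go. No stops. The lock's body may swing 0.15 rad with it until the shackle bears on the staple.
- lock_shackle (a joint): how far the shackle is drawn out of the lock's body (m): 0 = home, 0.022 = fully open, at its stop. It slides against about 4 N of friction, has 1 mm of play while locked, and stays where it is left.
- jar: bystander: small white sample jar with a yellow cap, 41 mm wide, 43 mm high, on the rear of the lid. Origin: on its underside.
- spare_lock: bystander: small brass key padlock (40 x 34 x 16 mm body), lying closed on the rear of the lid; not the one to open. Origin: on its underside.
- reagent: bystander: amber reagent bottle, 64 mm wide, 140 mm high, left of the chest. Origin: on its underside.
- beaker: bystander: clear open beaker, 70 mm wide, 90 mm high, right of the chest. Origin: on its underside.
- dropper: bystander: dropper with a red bulb, 160 mm long, 22 mm high, lying left of the chest. Origin: on its underside.
- slide_box: bystander: blue slide box, 85 x 100 x 32 mm, right of the chest. Origin: on its underside.

How it is judged:
On the way, in this order (a step that is already met when the one before it is completed fails the run):
1. the dial stands on its zero with the shackle still home (value of joint lock_dial between -0.15 and 0.15 rad and value of joint lock_shackle below 0.004 m), for 0.1 s.
2. the shackle is pulled open (value of joint lock_shackle above 0.017 m), for 0.2 s.
At the end, for the whole second after the job is handed in: The padlock is held in the fingers (grip above 1 N) and still (under 0.03 m/s), off the staple and touching no part of the chest, its centre at least 80 mm above the lid, dial up within 0.4 rad of level, its shackle at least 17 mm of its 22 mm out (value of joint lock_shackle above 0.017 m and z of lock_center in the frame of chest above 0.2 m and angle between lock_center's own z axis and vertical below 0.4 rad and contact force between lock and the fingers above 1 N and contact force between lock and chest below 0.1 N and linear speed of lock below 0.03 m/s); the arm keeps its last pose, push and grip.
It fails at once if the lock is forced against the staple (more than 45 N) (contact force between lock_shackle and chest above 45 N).
It fails at once if one of the things lying about is disturbed (moved more than 20 mm) (distance of any of jar, spare_lock, reagent, beaker, dropper, slide_box from where it was at the start of the episode above 0.02 m).
It also fails if it takes over 64 s, if anything falls off the work surface, if the arm or the gripper's body presses on something with over 40 N, if the wrist force passes 120 N, or if a joint passes its speed limit or range.

## Working session

There is one attempt and no reset: what is moved stays moved. The work goes in short steps, Python scripts to look and compute and a tool call to move; the robot and the scene stay as the last step left them, time stands still between calls to the robot, and variables do not carry over. Pictures are saved under pics/ and viewed, and the job is handed in when it is done.

Besides the shell and the picture viewer there is one more tool, called after "Request:" as name(argument=value, ...), one argument or row to a line, values as JSON. arm_command: Moves the arm, as the interface text tells. Its arguments: {"type":"object","properties":{"steps":{"type":"array"},"force":{"type":"number"}},"required":["steps"]}

```bash
ls; mkdir -p pics
cat > h.py <<'E'
import numpy as np, cv2
from scipy.spatial.transform import Rotation as R
from station import ctrl
def shot(name,fn=None):
    p=ctrl.get_image(name)
    if fn: cv2.imwrite('pics/'+fn+'.png',p['img'][:,:,::-1])
    return p
def ray(p,row,col):
    K=p['camera_matrix'];k=p['k1']
    d=np.array([(col-K[0,2])/K[0,0],(row-K[1,2])/K[1,1]])
    u=d.copy()
    for _ in range(20): u=d/(1+k*(u@u))
    T=p['world_from_camera']
    v=T[:3,:3]@np.array([u[0],-u[1],-1]); return T[:3,3],v
def atz(p,row,col,z):
    o,v=ray(p,row,col); return o+v*(z-o[2])/v[2]
def proj(p,X):
    T=p['world_from_camera'];c=T[:3,:3].T@(np.asarray(X)-T[:3,3])
    u=np.array([c[0],-c[1]])/-c[2]; u=u*(1+p['k1']*(u@u));K=p['camera_matrix']
    return np.array([K[1,1]*u[1]+K[1,2],K[0,0]*u[0]+K[0,2]])
def tri(obs):
    A=np.zeros((3,3));b=np.zeros(3)
    for p,r,c in obs:
        o,v=ray(p,r,c);v=v/np.linalg.norm(v);P=np.eye(3)-np.outer(v,v);A+=P;b+=P@o
    return np.linalg.solve(A,b)
E
python3 - <<'E'
from h import *
np.set_printoptions(precision=4,suppress=True)
o=ctrl.get_obs(); print(o)
print(R.from_rotvec(o['tool_rot']).as_matrix())
ps={}
for n in('top','scene','wrist'):
    p=shot(n,n+'0');ps[n]=p
    print(n,p['world_from_camera'][:3,3],p['camera_matrix'][0,0])
    for k in('chest','lock_center','lock_hub','lock_crown','lock_toe','staple','jar','spare_lock','reagent','beaker','dropper','slide_box'):
        r=ctrl.boxes_of(p,k)[:2]; print(k,[(np.round(x['position']),round(x['confidence'],2)) for x in r])
E
```

```text
pics
{'t': 0.0, 'q': array([ 1.155 ,  0.0534,  1.6143, -0.    ,  1.476 , -0.119 ]), 'dq': array([ 0.0009,  0.0004, -0.0007, -0.0005, -0.    ,  0.0014]), 'effort': array([ -0.0002, -39.3685, -37.0178,  -0.0001,   0.0069,   0.    ]), 'tool_pos': array([0.1826, 0.5971, 0.23  ]), 'tool_rot': array([-1.5602,  0.2335, -0.2326]), 'contact_force': array([0.487 , 0.0348, 0.062 ]), 'wrist_torque': array([ 0.0903,  0.0054, -0.0212]), 'opening': 0.08572510734470777}
[[ 0.9563 -0.0008  0.2925]
 [-0.2925 -0.0019  0.9563]
 [-0.0002 -1.     -0.0021]]
top [ 0.3086 -0.0033  1.777 ] 445.87328617342564
chest [(array([188., 258.]), 0.8)]
lock_center [(array([200., 261.]), 0.64)]
lock_hub [(array([159., 300.]), 0.54), (array([202., 261.]), 0.48)]
lock_crown []
lock_toe [(array([205., 263.]), 0.7)]
staple [(array([202., 264.]), 0.61), (array([186., 259.]), 0.6)]
jar [(array([171., 217.]), 0.63)]
spare_lock [(array([204., 264.]), 0.73), (array([160., 300.]), 0.47)]
reagent [(array([181., 134.]), 0.56)]
beaker [(array([189., 378.]), 0.61)]
dropper [(array([228., 123.]), 0.42)]
slide_box [(array([246., 389.]), 0.93)]
scene [0.936  0.6904 0.9667] 367.496361411042
chest [(array([201., 247.]), 0.65)]
lock_center [(array([170., 261.]), 0.52), (array([109., 232.]), 0.35)]
lock_hub [(array([175., 257.]), 0.51)]
lock_crown []
lock_toe [(array([172., 260.]), 0.68)]
staple [(array([198., 246.]), 0.67)]
jar [(array([215., 255.]), 0.73), (array([168., 260.]), 0.19)]
spare_lock []
reagent [(array([332., 330.]), 0.57)]
beaker [(array([126., 191.]), 0.94)]
dropper [(array([314., 385.]), 0.54), (array([216., 252.]), 0.16)]
slide_box [(array([112., 232.]), 0.7)]
wrist [0.1053 0.6203 0.3738] 342.8044274528832
chest []
lock_center []
lock_hub []
lock_crown []
lock_toe []
staple []
jar []
spare_lock []
reagent []
beaker []
dropper [(array([335., 214.]), 0.78)]
slide_box []
```

Run:
```python
import cv2,numpy as np
a=cv2.imread('pics/top0.png')[120:270,90:410];b=cv2.imread('pics/scene0.png')[90:290,130:390]
cv2.imwrite('pics/t0c.png',cv2.resize(a,None,fx=2.5,fy=2.5,interpolation=2));cv2.imwrite('pics/s0c.png',cv2.resize(b,None,fx=2.9,fy=2.9,interpolation=2))
```

```text
(no output)
```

View pics/t0c.png

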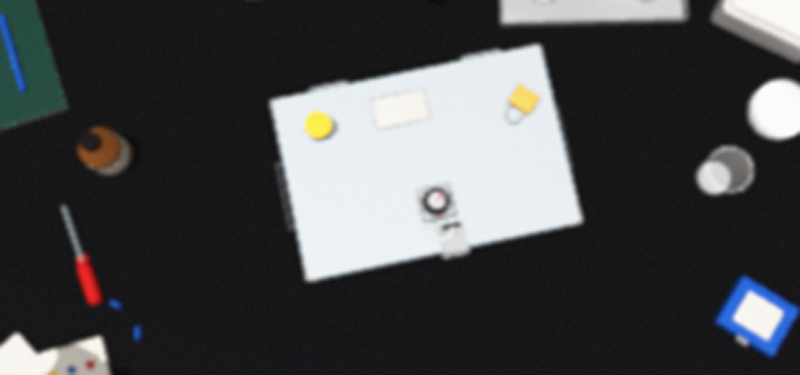

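View pics/s0c.png

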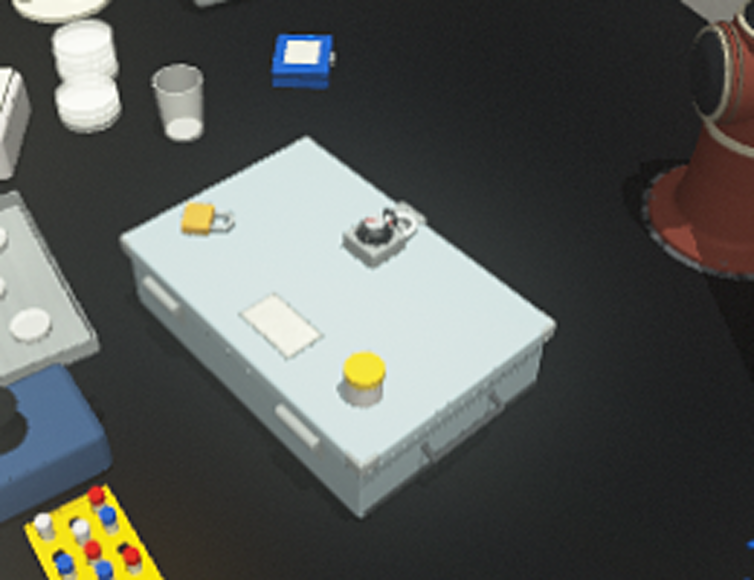

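The top view shows the chest turned about 12°, with the dial lock near its front middle (crop 436,200). The staple and hasp are at (452,228), the jar at (318,126) and the brass lock at (522,100).

Run:
```python
from h import *
np.set_printoptions(precision=4,suppress=True)
p=shot('top')
c=[(270,100),(541,45),(582,222),(307,281)]
w=np.array([atz(p,120+y/2.5,90+x/2.5,.12) for x,y in c]);print(w)
for i in range(4): print(np.linalg.norm(w[i]-w[i-1]))
a=(w[0]+w[1]-w[2]-w[3]);print('yaw',np.degrees(np.arctan2(a[1],a[0])),w.mean(0))
l=(w[0]+w[3]-w[1]-w[2]);print('yaw2',np.degrees(np.arctan2(-l[0],l[1])))
for n,(x,y),z in(('hub',(436,200),.16),('body',(436,204),.144),('hasp',(455,252),.12),('jar',(319,126),.163),('spare',(524,98),.136)): print(n,atz(p,120+y/2.5,90+x/2.5,z))
w=shot('wrist');o=ctrl.get_obs();Rm=R.from_rotvec(o['tool_rot']).as_matrix()
T=w['world_from_camera'];print('cam in tool',Rm.T@(T[:3,3]-o['tool_pos']));print(Rm.T@T[:3,:3])
```

```text
[[ 0.6624  0.193   0.12  ]
 [ 0.7588 -0.2169  0.12  ]
 [ 0.4889 -0.2803  0.12  ]
 [ 0.3904  0.1269  0.12  ]]
0.279968675365347
0.4210915848470845
0.27721993027839215
0.4189236187077432
yaw 13.434561596963416 [ 0.5751 -0.0443  0.12  ]
yaw2 13.415911845239117
hub [ 0.5113 -0.0603  0.16  ]
body [ 0.5073 -0.061   0.144 ]
hasp [ 0.4391 -0.0916  0.12  ]
jar [0.6162 0.1142 0.163 ]
spare [ 0.6721 -0.1901  0.136 ]
cam in tool [-0.0807 -0.1425 -0.001 ]
[[ 0.0006 -0.9504 -0.3109]
 [ 0.0003  0.3109 -0.9504]
 [ 1.      0.0004  0.0005]]
```

```bash
cat >> h.py <<'E'
def Rt(yaw):
    c,s=np.cos(np.radians(yaw)),np.sin(np.radians(yaw))
    return np.array([[c,0,-s],[s,0,c],[0,-1,0]])
def go(pos,yaw):
    o=ctrl.get_obs();M=R.from_rotvec(o['tool_rot']).as_matrix()
    print('t',round(o['t'],2),'pos',o['tool_pos'],'yaw',np.degrees(np.arctan2(M[1,0],M[0,0])),'op',o['opening'],'q6',o['q'][5])
    print('F',o['contact_force'],'T',o['wrist_torque'])
    print('STEP',np.round(M.T@(np.asarray(pos)-o['tool_pos']),4),np.round(np.degrees(R.from_matrix(M.T@Rt(yaw)).as_rotvec()),2))
np.set_printoptions(precision=4,suppress=True)
E
python3 -c "
from h import *
go([.51,-.06,.26],13.4)"
```

```text
t 2.05 pos [0.1828 0.5977 0.2313] yaw -17.004405397903685 op 0.08526628163458137 q6 -0.1189990487438634
F [-0.7526 -0.8906 -0.3806] T [ 0.0051  0.0503 -0.033 ]
STEP [ 0.5053 -0.0287 -0.5332] [  0.  -30.4   0. ]
```

Request:
arm_command(
  steps=[
    [[0.035,-0.03,-0.035],[0,-6,0],1],
    [[0.07,-0.03,-0.07],[0,-12,0],1],
    [[0.1,-0.03,-0.105],[0,-18,0],1],
    [[0.135,-0.03,-0.14],[0,-24,0],1],
    [[0.165,-0.03,-0.175],[0,-30,0],1],
  ],
)

```text
t: 2.55
tool_pos: [0.29, 0.3803, 0.2615]
tool_rot: [-1.563, -0.182, 0.181]
contact_force: [0.6, -0.1, 0.1]
opening: 0.0853
```

```bash
python3 -c "
from h import *
go([.51,-.06,.26],13.4)"
```

```text
t 2.55 pos [0.29   0.3803 0.2615] yaw 13.261455641147446 op 0.08534430047197089 q6 -1.0384763090931632
F [ 0.6309 -0.1454  0.0902] T [ 0.0303 -0.0432  0.0315]
STEP [ 0.1131  0.0016 -0.4791] [-0.01 -0.14  0.05]
```

Request:
arm_command(
  steps=[
    [[0.011,0,-0.048],[0,0,0],1],
    [[0.022,0,-0.096],[0,0,0],1],
    [[0.033,0,-0.144],[0,0,0],1],
    [[0.044,0,-0.192],[0,0,0],1],
    [[0.056,0,-0.24],[0,0,0],1],
  ],
)

```text
t: 3.05
tool_pos: [0.4, 0.1578, 0.262]
tool_rot: [-1.563, -0.184, 0.18]
contact_force: [2.1, 0.5, -0.6]
opening: 0.0852
```

Request:
arm_command(
  steps=[
    [[0.011,0,-0.048],[0,0,0],1],
    [[0.022,0,-0.096],[0,0,0],1],
    [[0.033,0,-0.144],[0,0,0],1],
    [[0.044,0,-0.192],[0,0,0],1],
    [[0.056,0,-0.23],[0,0,0],1],
  ],
)

```text
t: 3.55
tool_pos: [0.508, -0.056, 0.2623]
tool_rot: [-1.563, -0.183, 0.178]
contact_force: [-0.2, 1.6, -0.0]
opening: 0.0853
```

Run:
```python
from h import *
go([.51,-.06,.26],13.4)
p=shot('wrist','w1')
for k in('lock_center','lock_hub','lock_crown','lock_toe','staple','lock_dial'):
    r=ctrl.boxes_of(p,k)[:2]; print(k,[(np.round(x['position'],1),round(x['confidence'],2)) for x in r])
```

```text
t 3.55 pos [ 0.508  -0.056   0.2623] yaw 13.165187633455972 op 0.08527759405837805 q6 -2.056679951438655
F [-0.1787  1.5846 -0.0409] T [ 0.0043 -0.0559 -0.0007]
STEP [ 0.0011  0.0023 -0.0044] [ 0.02 -0.23  0.18]
lock_center [(array([176.9, 248.7]), 0.79)]
lock_hub [(array([178.3, 249.5]), 0.61)]
lock_crown [(array([123.2, 251.1]), 0.66)]
lock_toe [(array([179.8, 248.9]), 0.85), (array([216.8, 255.1]), 0.24)]
staple [(array([215.5, 259.6]), 0.55)]
lock_dial [(array([189.6, 245.1]), 0.89)]
```

View pics/w1.png

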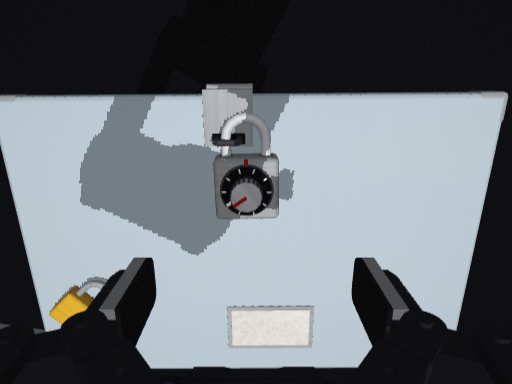

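Run:
```python
import cv2
a=cv2.imread('pics/w1.png')[80:230,195:300]
cv2.imwrite('pics/w1c.png',cv2.resize(a,None,fx=4,fy=4,interpolation=2))
```

```text
(no output)
```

View pics/w1c.png

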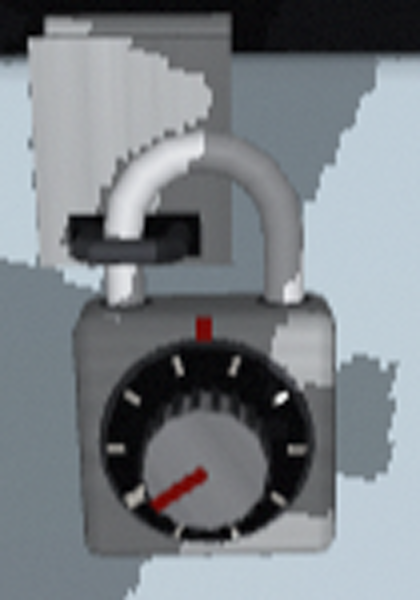

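The wrist view shows the lock well. The dial centre is at crop (207,445), the red index is at the top, and the zero and red line point lower left, about 126° short. The staple is at (125,240) and the crown at (205,150).

Run:
```python
from h import *
p=shot('wrist')
g=lambda x,y,z: atz(p,80+(y-2)/4,195+(x-2)/4,z)
for n,x,y,z in(('hubtop',207,473,.162),('red end',152,508,.162),('zero',135,498,.148),('dialc',207,443,.148),('index',204,330,.144),('bodyTL',78,312,.144),('bodyTR',334,312,.144),('bodyBL',90,552,.144),('bodyBR',334,548,.144),('staple-L top',75,237,.142),('staple R',198,237,.142),('crown',205,151,.136),('line-18',178,365,.148),('line18',234,365,.148),('l',116,450,.148),('r',299,450,.148)): print(n,g(x,y,z))
h=g(207,473,.162);r=g(152,508,.162);i=g(204,330,.144);z=g(135,498,.148);c=g(207,443,.148)
f=lambda a,b:np.degrees(np.arctan2((a-b)[1],(a-b)[0]))
c=(g(116,450,.148)+g(299,450,.148))/2
print('red',f(r,h),'zero',f(z,c),'index',f(i,c))
a=g(334,312,.144)-g(78,312,.144);print('body yaw',np.degrees(np.arctan2(-a[0],a[1])))
go(h*[1,1,0]+[0,0,.2],13.4)
```

```text
hubtop [ 0.5106 -0.0574  0.162 ]
red end [ 0.5198 -0.0659  0.162 ]
zero [ 0.5238 -0.0693  0.148 ]
dialc [ 0.5093 -0.058   0.148 ]
index [ 0.4882 -0.0635  0.144 ]
bodyTL [ 0.4904 -0.088   0.144 ]
bodyTR [ 0.479  -0.0398  0.144 ]
bodyBL [ 0.5389 -0.0758  0.144 ]
bodyBR [ 0.5265 -0.0274  0.144 ]
staple-L top [ 0.4766 -0.0915  0.142 ]
staple R [ 0.4712 -0.0686  0.142 ]
crown [ 0.4557 -0.0709  0.136 ]
line-18 [ 0.4952 -0.067   0.148 ]
line18 [ 0.4927 -0.0564  0.148 ]
l [ 0.5148 -0.0751  0.148 ]
r [ 0.5065 -0.04    0.148 ]
red -42.84713063277469 zero -41.94122454431488 index -165.17692768754162
body yaw 13.321763234704425
t 3.95 pos [ 0.507  -0.0521  0.2622] yaw 13.372143482019831 op 0.0851892696654145 q6 -2.0536254433747794
F [-0.5267  0.6732 -0.617 ] T [0.0138 0.0049 0.0193]
STEP [ 0.0021  0.0622 -0.006 ] [-0.01 -0.03  0.17]
```

Request:
arm_command(
  steps=[
    [[0.002,0.03,-0.006],[0,0,0],0.6],
    [[0.002,0.062,-0.006],[0,0,0],0.6],
    [[0.002,0.09,-0.006],[0,0,0],0.6],
    [[0.002,0.095,-0.006],[0,0,0],0.6],
    [[0.002,0.095,-0.006],[0,0,0],0.6],
  ],
  force=25,
)

```text
t: 4.45
tool_pos: [0.5099, -0.0565, 0.1667]
tool_rot: [-1.562, -0.185, 0.183]
contact_force: [-0.0, 0.9, 0.3]
opening: 0.0508
```

Run:
```python
from h import *
go([.51,-.0577,.152],13.4)
p=shot('wrist','w2')
p=shot('scene','s2')
a=p['img'][120:210,200:310,::-1]
cv2.imwrite('pics/s2c.png',cv2.resize(a,None,fx=6,fy=6,interpolation=2))
```

```text
t 4.45 pos [ 0.5099 -0.0565  0.1667] yaw 13.445813847781624 op 0.050768927535293565 q6 -2.0622364534924364
F [-0.0048  0.8965  0.2526] T [-0.011  -0.0634 -0.0416]
STEP [-0.0002  0.0147 -0.0012] [-0.06  0.05  0.08]
```

View pics/w2.png

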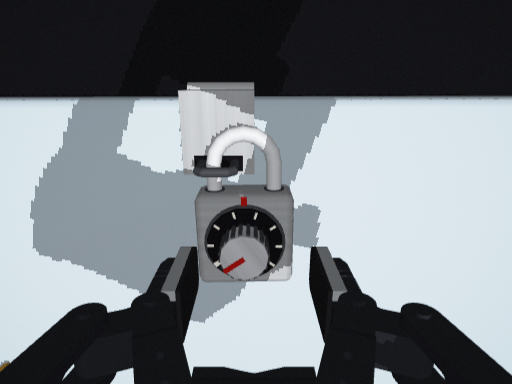

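View pics/s2c.png

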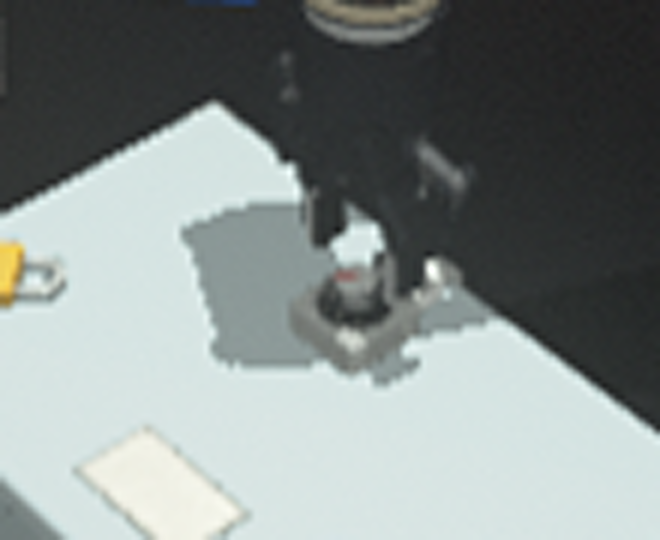

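The wrist view shows the hub (row 255, col 244) between the fingers but slightly left of centre (col 253). I'll re-measure it.

Run:
```python
from h import *
p=shot('wrist')
a=p['img'][180:290,180:310,::-1]
cv2.imwrite('pics/w3c.png',cv2.resize(a,None,fx=5,fy=5,interpolation=2))
print(atz(p,257,244,.162)); print(proj(p,ctrl.get_obs()['tool_pos']))
for z in (.162,.148): print(proj(p,[.51,-.0577,z]))
```

```text
[ 0.5136 -0.062   0.162 ]
[263.7734 253.9066]
[252.4068 254.2202]
[239.6141 254.2014]
```

View pics/w3c.png

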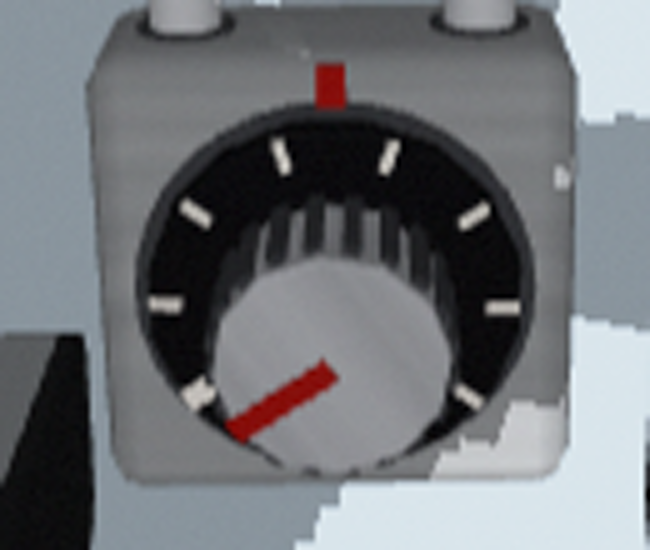

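Run:
```python
from h import *
p=shot('wrist')
for i in range(3): print(ctrl.get_obs()['tool_pos'])
h=atz(p,180+365/5,180+334/5,.162);print(h)
go([h[0],h[1],.152],13.4)
```

```text
[ 0.5119 -0.0575  0.1696]
[ 0.5119 -0.0575  0.1696]
[ 0.5119 -0.0575  0.1696]
[ 0.5116 -0.0613  0.162 ]
t 4.65 pos [ 0.5119 -0.0575  0.1696] yaw 13.397027944415015 op 0.05138360362648137 q6 -2.0622735049421888
F [ 0.656   0.1857 -0.1049] T [ 0.0317  0.0299 -0.0395]
STEP [-0.0012  0.0176 -0.0036] [ 0.09 -0.    0.36]
```

Request:
arm_command(
  steps=[
    [[0,0,-0.003],[0,0,0],0.6],
    [[0,0.006,-0.0035],[0,0,0],0.6],
    [[0,0.012,-0.0035],[0,0,0],0.6],
    [[0,0.016,-0.0035],[0,0,0],0.6],
    [[0,0.016,-0.0035],[0,0,0],0.6],
  ],
)

```text
t: 5.15
tool_pos: [0.512, -0.0608, 0.1522]
tool_rot: [-1.563, -0.187, 0.18]
contact_force: [-0.3, -0.1, 0.0]
opening: 0.0512
```

Run:
```python
from h import *
go([.511,-.061,.152],13.4)
p=shot('wrist','w4')
```

```text
t 5.15 pos [ 0.512  -0.0608  0.1522] yaw 13.391062528326643 op 0.05118718508131756 q6 -2.0682947235219458
F [-0.309  -0.072   0.0012] T [-0.0396  0.0107  0.0005]
STEP [-0.001   0.0002 -0.    ] [ 0.03 -0.01  0.24]
```

View pics/w4.png

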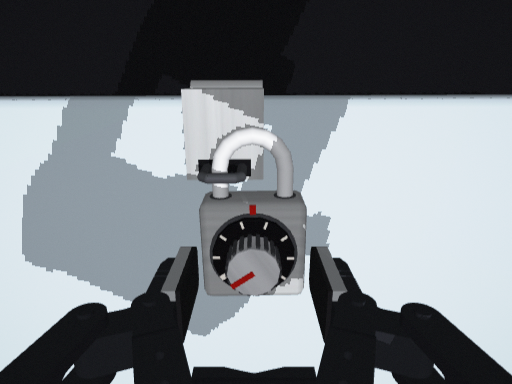

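Request:
arm_command(
  steps=[
    [[0,0,0],[0,0,0],0.3],
    [[0,0,0],[0,0,0],0.1],
    [[0,0,0],[0,0,0],0.1],
    [[0,0,0],[0,0,0],0.1],
    [[0,0,0],[0,0,0],0.1],
  ],
)

```text
t: 5.7
tool_pos: [0.5124, -0.0609, 0.1529]
tool_rot: [-1.564, -0.188, 0.179]
contact_force: [0.5, -0.5, 0.4]
opening: 0.0225
```

Run:
```python
from h import *
go([.511,-.061,.152],13.4)
p=shot('wrist','w5')
```

```text
t 5.7 pos [ 0.5124 -0.0609  0.1529] yaw 13.392242180994385 op 0.022471269401182544 q6 -2.0683484681035846
F [ 0.5095 -0.5016  0.4119] T [-0.1248 -0.061  -0.0033]
STEP [-0.0014  0.0009  0.0003] [ 0.06 -0.01  0.3 ]
```

View pics/w5.png

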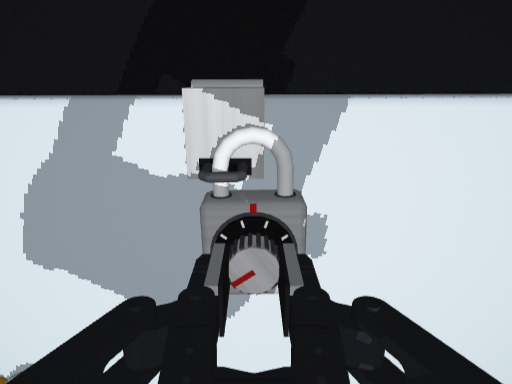

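Request:
arm_command(
  steps=[
    [[0,0,0],[0,8,0],0.1],
    [[0,0,0],[0,16,0],0.1],
    [[0,0,0],[0,24,0],0.1],
    [[0,0,0],[0,32,0],0.1],
    [[0,0,0],[0,40,0],0.1],
  ],
)

```text
t: 6.25
tool_pos: [0.5126, -0.061, 0.1529]
tool_rot: [-1.538, 0.364, -0.373]
contact_force: [0.3, -0.4, -1.0]
opening: 0.0224
```

Run:
```python
from h import *
go([.511,-.061,.152],13.4)
p=shot('wrist','w6')
```

```text
t 6.25 pos [ 0.5126 -0.061   0.1529] yaw -26.929287076369423 op 0.022365689440994624 q6 -1.3645185128990522
F [ 0.2981 -0.3754 -0.9667] T [-0.1444 -0.1413  0.024 ]
STEP [-0.0014  0.0009 -0.0007] [ -0.03 -40.33   0.34]
```

View pics/w6.png

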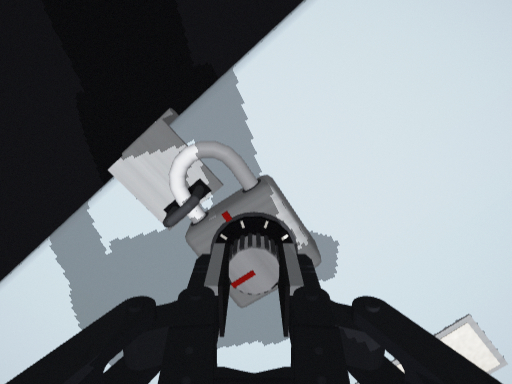

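The grip holds: the red line is unchanged relative to the fingers, and the body has swung only slightly with the turn. I'll continue.

Request:
arm_command(
  steps=[
    [[0,0,0],[0,8,0],0.1],
    [[0,0,0],[0,16,0],0.1],
    [[0,0,0],[0,24,0],0.1],
    [[0,0,0],[0,32,0],0.1],
    [[0,0,0],[0,40,0],0.1],
  ],
)

```text
t: 6.8
tool_pos: [0.5127, -0.061, 0.153]
tool_rot: [-1.367, 0.908, -0.917]
contact_force: [1.8, -0.2, 0.2]
opening: 0.0225
```

Request:
arm_command(
  steps=[
    [[0,0,0],[0,8,0],0.1],
    [[0,0,0],[0,16,0],0.1],
    [[0,0,0],[0,24,0],0.1],
    [[0,0,0],[0,32,0],0.1],
    [[0,0,0],[0,40,0],0.1],
  ],
)

```text
t: 7.3
tool_pos: [0.513, -0.0612, 0.153]
tool_rot: [-1.043, 1.425, -1.433]
contact_force: [1.3, -1.6, -1.4]
opening: 0.0224
```

Run:
```python
from h import *
go([.511,-.061,.152],13.4)
p=shot('wrist','w7')
```

```text
t 7.3 pos [ 0.513  -0.0612  0.153 ] yaw -107.50237769618133 op 0.02235319286508344 q6 0.04162159832423699
F [ 1.324  -1.6446 -1.4423] T [-0.1652 -0.1257  0.0109]
STEP [ 0.0004  0.001  -0.0019] [  -0.33 -120.9     0.35]
```

View pics/w7.png

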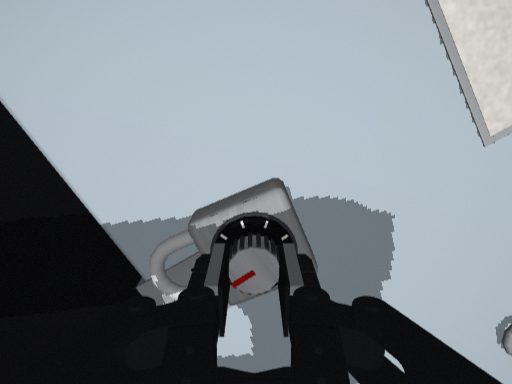

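Request:
arm_command(
  steps=[
    [[0,0,0],[0,6,0],0.1],
    [[0,0,0],[0,12,0],0.1],
    [[0,0,0],[0,12,0],0.1],
    [[0,0,0],[0,12,0],0.1],
  ],
)

```text
t: 7.75
tool_pos: [0.5129, -0.061, 0.153]
tool_rot: [-0.914, 1.572, -1.579]
contact_force: [1.0, -1.2, 0.0]
opening: 0.0222
```

Run:
```python
from h import *
go([.511,-.061,.152],13.4)
p=shot('wrist')
a=p['img'][150:330,130:350,::-1]
cv2.imwrite('pics/w8c.png',cv2.resize(a,None,fx=3.2,fy=3.2,interpolation=2))
p=shot('scene')
a=p['img'][120:210,200:310,::-1]
cv2.imwrite('pics/s8c.png',cv2.resize(a,None,fx=6,fy=6,interpolation=2))
```

```text
t 7.75 pos [ 0.5129 -0.061   0.153 ] yaw -119.46831135895215 op 0.022216355569658744 q6 0.2504162676280088
F [ 0.9563 -1.177   0.0466] T [-0.1162 -0.0692  0.0309]
STEP [ 0.0009  0.001  -0.0017] [  -0.39 -132.87    0.3 ]
```

View pics/w8c.png

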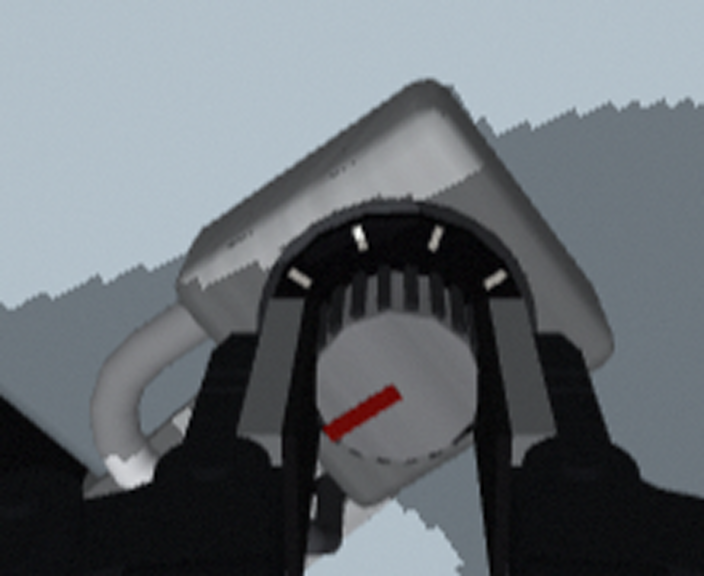

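View pics/s8c.png

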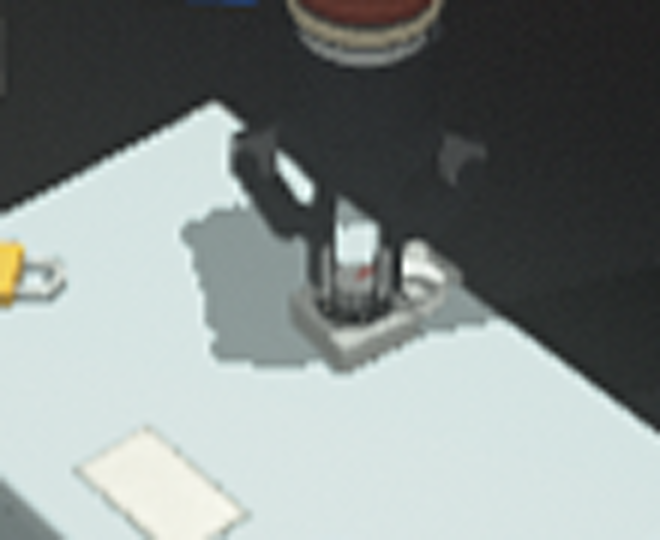

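Run:
```python
from h import *
p=shot('wrist')
g=lambda x,y,z: atz(p,150+y/3.2,130+x/3.2,z)
f=lambda a,b:np.degrees(np.arctan2((a-b)[1],(a-b)[0]))
print(f(g(200,232,.138),g(400,87,.138)), f(g(270,268,.144),g(478,172,.144)),'red',f(g(330,432,.162),g(398,392,.162)))
print(f(g(440,85,.138),g(600,305,.138)))
```

```text
-172.71852901715934 176.67481562253337 red -175.94860018236957
95.95979088516206
```

The body's index direction is about -173° and the zero line about -175.5°, so the dial stands on zero within about 2–3°. I'll release and rise.

Request:
arm_command(
  steps=[
    [[0,0,0],[0,0,0],0.3],
    [[0,0,0],[0,0,0],0.6],
    [[0,-0.02,0],[0,0,0],0.6],
    [[0,-0.06,0],[0,-8,0],0.8],
    [[0,-0.09,0],[0,-16,0],1],
  ],
)

```text
t: 8.4
tool_pos: [0.5124, -0.0609, 0.2447]
tool_rot: [-1.085, 1.372, -1.38]
contact_force: [1.2, 0.7, 0.0]
opening: 0.0785
```

Request:
arm_command(
  steps=[
    [[0,0,0],[0,-8,0],1],
    [[0,0,0],[0,-16,0],1],
    [[0,0,0],[0,-24,0],1],
    [[0,0,0],[0,-32,0],1],
    [[0,0,0],[0,-40,0],1],
  ],
)

```text
t: 8.9
tool_pos: [0.5123, -0.0608, 0.2448]
tool_rot: [-1.393, 0.848, -0.858]
contact_force: [0.4, 0.3, -0.0]
opening: 0.0852
```

Request:
arm_command(
  steps=[
    [[0,0,0],[0,-8,0],1],
    [[0,0,0],[0,-16,0],1],
    [[0,0,0],[0,-24,0],1],
    [[0,0,0],[0,-32,0],1],
    [[0,0,0],[0,-40,0],1],
  ],
)

```text
t: 9.4
tool_pos: [0.5122, -0.0607, 0.2449]
tool_rot: [-1.547, 0.302, -0.313]
contact_force: [-0.5, -0.2, 0.8]
opening: 0.0854
```

Request:
arm_command(
  steps=[
    [[0,0,0],[0,-8,0],1],
    [[0,0,0],[0,-16,0],1],
    [[0,0,0],[0,-24,0],1],
    [[0,0,0],[0,-29,0],1],
    [[0,0,0],[0,-29,0],1],
  ],
)

```text
t: 9.9
tool_pos: [0.5122, -0.0606, 0.2449]
tool_rot: [-1.569, -0.095, 0.084]
contact_force: [-0.5, 0.6, -0.4]
opening: 0.0852
```

Run:
```python
from h import *
go([.511,-.061,.24],8)
p=shot('wrist','w9')
a=p['img'][90:270,180:330,::-1]
cv2.imwrite('pics/w9c.png',cv2.resize(a,None,fx=3.3,fy=3.3,interpolation=2))
```

```text
t 9.9 pos [ 0.5122 -0.0606  0.2449] yaw 6.5287535565172465 op 0.0852203881502341 q6 -1.9483329493916588
F [-0.5206  0.5609 -0.3665] T [0.0185 0.0185 0.022 ]
STEP [-0.0013  0.0049 -0.0003] [ 0.01 -1.47  0.41]
```

View pics/w9c.png

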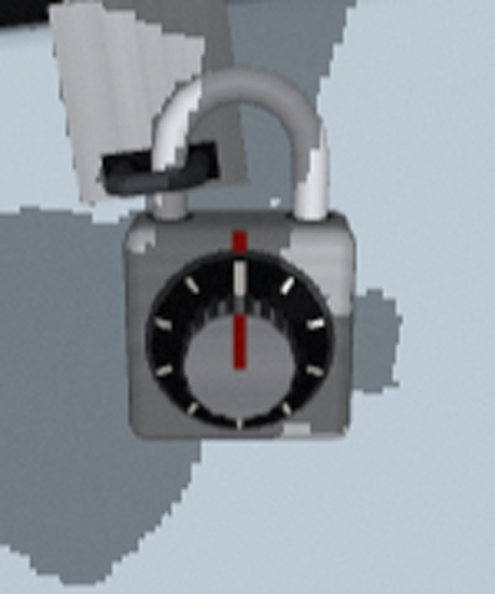

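The zero line is exactly at the index (crop 240,270), the shackle is still home, and the body is swung to a yaw of about 6.5°. Next is locating the body and gripping its sides.

Run:
```python
from h import *
p=shot('wrist')
g=lambda x,y,z: atz(p,90+y/3.3,180+x/3.3,z)
f=lambda a,b:np.degrees(np.arctan2((a-b)[1],(a-b)[0]))
h=g(240,370,.162);d=(g(147,343,.148)+g(333,343,.148))/2
print('hub',h,'dial',d)
TL,TR=g(127,228,.14),g(354,228,.14);print(TL,TR,np.linalg.norm(TL-TR),f(TR,TL)-90)
B=g(240,438,.144);F=g(240,222,.144);print(B,F,(B+F)/2,np.linalg.norm(B-F),f(B,F))
cr=g(240,82,.132);print('crown',cr,np.linalg.norm((cr-h)[:2]))
s1,s2=g(108,168,.142),g(215,160,.142);print('staple',s1,s2,(s1+s2)/2)
c=(B+F)/2
go([c[0],c[1],.2],6.5)
```

```text
hub [ 0.5123 -0.0617  0.162 ] dial [ 0.511  -0.0619  0.148 ]
[ 0.4896 -0.0896  0.14  ] [ 0.484  -0.0394  0.14  ] 0.050551528224544985 6.404173961031887
[ 0.5356 -0.0592  0.144 ] [ 0.4846 -0.0649  0.144 ] [ 0.5101 -0.062   0.144 ] 0.05131144409254041 6.359487623169686
crown [ 0.4559 -0.0681  0.132 ] 0.056684595069384724
staple [ 0.4763 -0.0946  0.142 ] [ 0.472  -0.0717  0.142 ] [ 0.4742 -0.0832  0.142 ]
t 10.0 pos [ 0.5122 -0.0606  0.2449] yaw 6.420430182021282 op 0.08558960313722556 q6 -1.9464638180503586
F [-0.2982  0.054   0.2355] T [ 0.015  -0.0396  0.033 ]
STEP [-0.0026  0.0449 -0.0012] [ 0.01 -0.08  0.41]
```

Request:
arm_command(
  steps=[
    [[-0.001,0.03,-0.001],[0,0,0],1],
    [[-0.001,0.06,-0.001],[0,0,0],1],
    [[-0.001,0.09,-0.001],[0,0,0],1],
    [[-0.001,0.105,-0.001],[0,0,0],1],
    [[-0.001,0.11,-0.001],[0,0,0],1],
  ],
)

```text
t: 10.5
tool_pos: [0.5109, -0.0613, 0.1328]
tool_rot: [-1.568, -0.09, 0.084]
contact_force: [0.5, -0.6, 0.7]
opening: 0.0855
```

Run:
```python
from h import *
go([.511,-.062,.122],6.4)
p=shot('wrist','w10')
p=shot('scene')
a=p['img'][120:210,200:310,::-1]
cv2.imwrite('pics/s10c.png',cv2.resize(a,None,fx=6,fy=6,interpolation=2))
```

```text
t 10.5 pos [ 0.5109 -0.0613  0.1328] yaw 6.382251282421737 op 0.08550876200557048 q6 -1.9483340790569492
F [ 0.4951 -0.6284  0.7032] T [ 0.0302 -0.0448  0.024 ]
STEP [-0.      0.0108 -0.0007] [-0.07 -0.02  0.22]
```

View pics/w10.png

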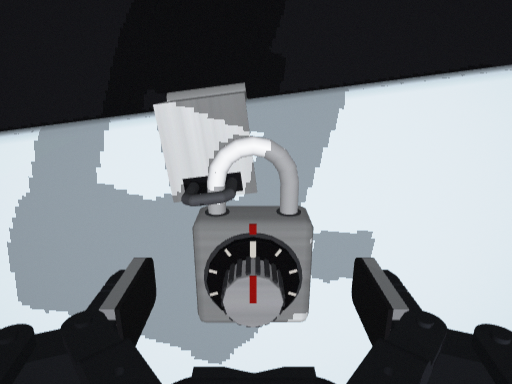

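View pics/s10c.png

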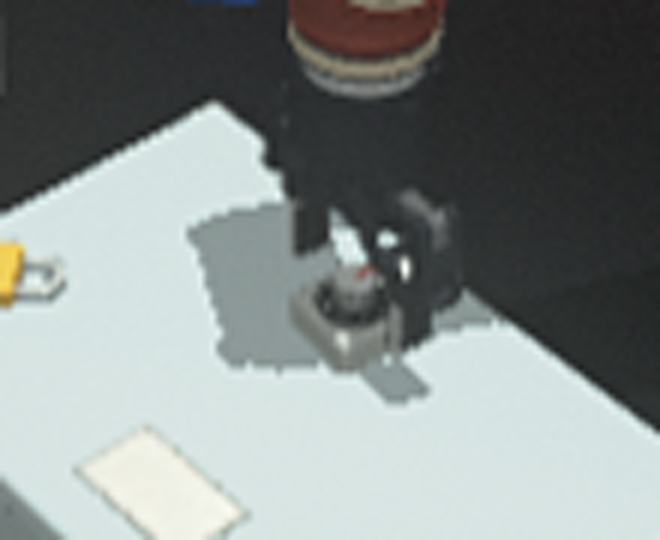

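The body is centred between the fingers (cols 193–312, fingers at 155 and 353) and the zero is still at the index.

Request:
arm_command(
  steps=[
    [[0,0.006,0],[0,0,0],1],
    [[0,0.011,0],[0,0,0],1],
    [[0,0.011,0],[0,0,0],0.7],
    [[0,0.011,0],[0,0,0],0.7],
  ],
  force=40,
)

```text
t: 11.0
tool_pos: [0.5124, -0.0617, 0.1242]
tool_rot: [-1.569, -0.093, 0.082]
contact_force: [1.1, -0.0, -0.8]
opening: 0.0609
```

Request:
arm_command(
  steps=[
    [[0,0,0],[0,0,0],0.45],
    [[0,0,0],[0,0,0],0.45],
    [[0,0,0],[0,0,0],0.45],
    [[0,0,0],[0,0,0],0.45],
  ],
)

```text
t: 11.4
tool_pos: [0.5127, -0.0617, 0.1247]
tool_rot: [-1.569, -0.094, 0.081]
contact_force: [-0.2, -0.1, 2.5]
opening: 0.051
```

Run:
```python
from h import *
go([.511,-.062,.123],13.4)
p=shot('wrist','w11')
```

```text
t 11.4 pos [ 0.5127 -0.0617  0.1247] yaw 6.395349864750917 op 0.05104687792968105 q6 -1.9485145271279336
F [-0.1992 -0.0815  2.4815] T [0.1358 0.0286 0.0147]
STEP [-0.0018  0.0017 -0.0001] [ 0.05 -7.    0.46]
```

View pics/w11.png

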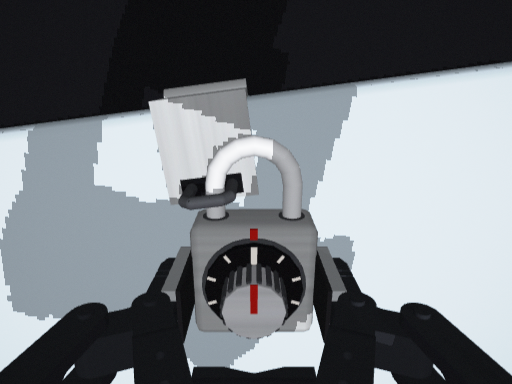

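Request:
arm_command(
  steps=[
    [[0,-0.001,0],[0,-3.5,0],0.45],
    [[0,-0.001,0],[0,-7,0],0.45],
    [[0,-0.001,0],[0,-7,0],0.45],
  ],
)

```text
t: 11.75
tool_pos: [0.512, -0.0616, 0.1248]
tool_rot: [-1.563, -0.189, 0.179]
contact_force: [-0.0, 0.6, -1.9]
opening: 0.051
```

Run:
```python
from h import *
go([.5417,-.0543,.124],13.4)
```

```text
t 11.75 pos [ 0.512  -0.0616  0.1248] yaw 13.39447119136604 op 0.051031720793928856 q6 -2.0706449068124515
F [-0.0223  0.5996 -1.8822] T [ 0.0107  0.0503 -0.0182]
STEP [0.0306 0.0009 0.0002] [ 0.04 -0.01  0.36]
```

Pull along tool +x in small steps and watch the force.

Request:
arm_command(
  steps=[
    [[0.003,0,0],[0,0,0],0.45],
    [[0.006,0,0],[0,0,0],0.45],
    [[0.009,0,0],[0,0,0],0.45],
    [[0.012,0,0],[0,0,0],0.45],
    [[0.012,0,0],[0,0,0],0.45],
  ],
)

```text
t: 12.25
tool_pos: [0.5231, -0.059, 0.1247]
tool_rot: [-1.563, -0.186, 0.181]
contact_force: [-6.8, -2.1, 4.3]
opening: 0.0509
```

Run:
```python
from h import *
go([.5417,-.0543,.124],13.4)
p=shot('wrist','w12')
```

```text
t 12.25 pos [ 0.5231 -0.059   0.1247] yaw 13.382312467949339 op 0.05088521321136422 q6 -2.058974599585755
F [-6.8047 -2.0684  4.3174] T [-0.1247  0.8539  0.0179]
STEP [0.0192 0.0008 0.0002] [ 0.03 -0.02  0.2 ]
```

View pics/w12.png

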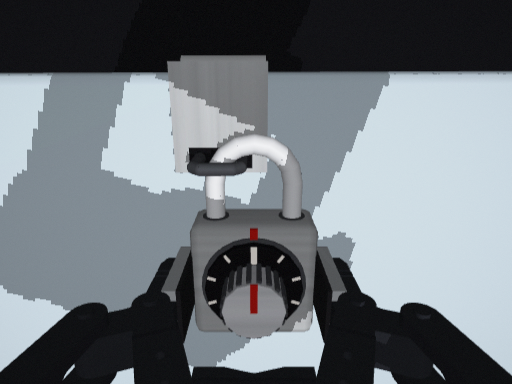

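The crown now bears on the staple with about 7 N. Continue.

Request:
arm_command(
  steps=[
    [[0.002,0,0],[0,0,0],0.45],
    [[0.004,0,0],[0,0,0],0.45],
    [[0.006,0,0],[0,0,0],0.45],
    [[0.006,0,0],[0,0,0],0.45],
  ],
)

```text
t: 12.7
tool_pos: [0.5277, -0.0581, 0.1248]
tool_rot: [-1.564, -0.182, 0.184]
contact_force: [-9.6, -2.5, 5.0]
opening: 0.0513
```

Run:
```python
from h import *
go([.5417,-.0543,.124],13.4)
p=shot('wrist','w13')
```

```text
t 12.7 pos [ 0.5277 -0.0581  0.1248] yaw 13.36282602916759 op 0.05132966399968253 q6 -2.053055734228956
F [-9.5895 -2.5127  4.9672] T [-0.231   1.3225 -0.0753]
STEP [0.0145 0.0008 0.0004] [ 0.03 -0.04 -0.06]
```

View pics/w13.png

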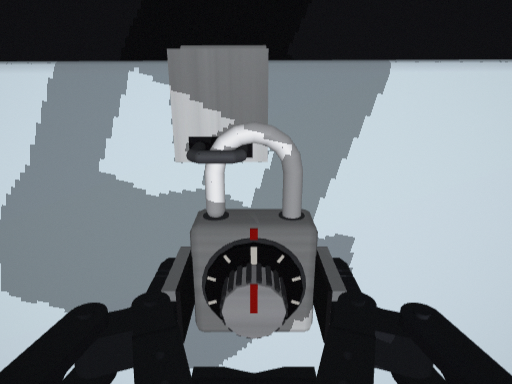

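The shackle is sliding out: the crown row went from 135 to 124 while the body stayed fixed. Force is about 10 N.

Request:
arm_command(
  steps=[
    [[0.002,0,0],[0,0,0],0.45],
    [[0.004,0,0],[0,0,0],0.45],
    [[0.006,0,0],[0,0,0],0.45],
    [[0.008,0,0],[0,0,0],0.45],
    [[0.008,0,0],[0,0,0],0.45],
  ],
)

```text
t: 13.25
tool_pos: [0.5341, -0.0567, 0.1249]
tool_rot: [-1.564, -0.178, 0.187]
contact_force: [-9.6, -2.1, 5.1]
opening: 0.0513
```

Run:
```python
from h import *
go([.5417,-.0543,.124],13.4)
p=shot('wrist','w14')
```

```text
t 13.25 pos [ 0.5341 -0.0567  0.1249] yaw 13.347417544162164 op 0.051306714515102374 q6 -2.045581952202822
F [-9.5737 -2.053   5.1383] T [-0.3227  1.3771 -0.0012]
STEP [0.008  0.0008 0.0006] [ 0.03 -0.05 -0.34]
```

View pics/w14.png

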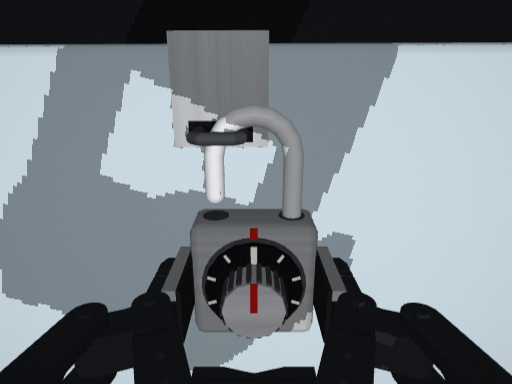

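The toe has left its hole (tip at 215,198) and a gap is opening. Continue to the stop.

Request:
arm_command(
  steps=[
    [[0.002,0,0],[0,0,0],0.45],
    [[0.004,0,0],[0,0,0],0.45],
    [[0.006,0,0],[0,0,0],0.45],
    [[0.006,0,0],[0,0,0],0.45],
  ],
)

```text
t: 13.7
tool_pos: [0.5385, -0.0559, 0.125]
tool_rot: [-1.565, -0.174, 0.191]
contact_force: [-11.0, -4.1, 5.9]
opening: 0.0514
```

Run:
```python
from h import *
go([.5417,-.0543,.124],13.4)
p=shot('wrist','w15')
e=lambda r,c,z:atz(p,r,c,z)
print(np.linalg.norm((e(96,254,.132)-e(285,254,.162))[:2]))
```

```text
t 13.7 pos [ 0.5385 -0.0559  0.125 ] yaw 13.334564114317136 op 0.051414624704131134 q6 -2.04001829939895
F [-11.0198  -4.0744   5.8641] T [-0.3504  1.4328  0.0412]
STEP [0.0034 0.0009 0.0008] [ 0.04 -0.07 -0.62]
0.06373249614802097
```

View pics/w15.png

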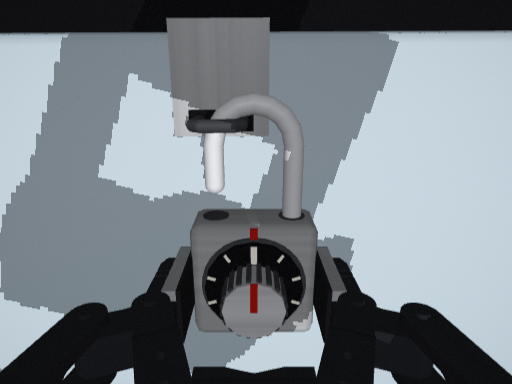

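Run:
```python
from h import *
p=shot('wrist')
e=lambda r,c,z:atz(p,r,c,z)
h=e(311,254,.162);print(h)
for r in (103,105): print('crown',np.linalg.norm((e(r,254,.132)-h)[:2]))
print('tip',np.linalg.norm((e(190,214,.132)-e(190,253,.132))[:2]),(e(190,253,.132)-h)[:2])
print(e(120,223,.142))
```

```text
[ 0.5377 -0.0563  0.162 ]
crown 0.07199518440939343
crown 0.07124821726294328
tip 0.016215029255283682 [-0.0359 -0.0089]
[ 0.4756 -0.0826  0.142 ]
```

Extension is about 16 mm, so roughly 6 mm remain.

Request:
arm_command(
  steps=[
    [[0.002,0,0],[0,0,0],0.45],
    [[0.004,0,0],[0,0,0],0.45],
    [[0.005,0,0],[0,0,0],0.45],
    [[0.005,0,0],[0,0,0],0.45],
  ],
)

```text
t: 14.2
tool_pos: [0.5419, -0.0553, 0.1251]
tool_rot: [-1.566, -0.17, 0.195]
contact_force: [-11.3, -2.7, 7.2]
opening: 0.0514
```

Run:
```python
from h import *
go([.5417,-.0543,.124],13.4)
```

```text
t 14.2 pos [ 0.5419 -0.0553  0.1251] yaw 13.32366783956154 op 0.05143095273398689 q6 -2.0353958808307557
F [-11.3204  -2.7195   7.1539] T [-0.3751  1.4959 -0.0358]
STEP [0.0001 0.0011 0.001 ] [ 0.05 -0.08 -0.92]
```

Request:
arm_command(
  steps=[
    [[0.001,0,0],[0,0,-0.3],0.45],
    [[0.002,0,0],[0,0,-0.5],0.45],
    [[0.003,0,0],[0,0,-0.5],0.45],
    [[0.003,0,0],[0,0,-0.5],0.45],
  ],
)

```text
t: 14.6
tool_pos: [0.5432, -0.0551, 0.1251]
tool_rot: [-1.565, -0.173, 0.192]
contact_force: [-10.8, -1.5, 6.5]
opening: 0.051
```

Run:
```python
from h import *
go([.5417,-.0543,.124],13.4)
p=shot('wrist','w16')
```

```text
t 14.6 pos [ 0.5432 -0.0551  0.1251] yaw 13.300648760618085 op 0.05099977605229426 q6 -2.0354247842414974
F [-10.8277  -1.4987   6.5139] T [-0.2711  1.4353  0.0029]
STEP [-0.0013  0.0011  0.0011] [ 0.03 -0.1  -0.71]
```

View pics/w16.png

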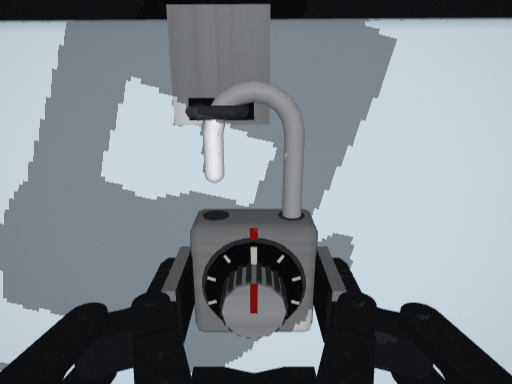

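Run:
```python
from h import *
p=shot('wrist')
e=lambda r,c,z:atz(p,r,c,z)
h=e(311,254,.162);print(h)
for r in (90,92): print('crown',np.linalg.norm((e(r,254,.132)-h)[:2]))
print('tip',np.linalg.norm((e(180,253,.132)-h)[:2]))
```

```text
[ 0.5425 -0.0555  0.162 ]
crown 0.07689286848982012
crown 0.0761610344919088
tip 0.04134650588186077
```

Request:
arm_command(
  steps=[
    [[0.002,0,0],[0,0,-0.3],0.45],
    [[0.003,0,0],[0,0,-0.5],0.45],
    [[0.004,0,0],[0,0,-0.5],0.45],
    [[0.004,0,0],[0,0,-0.5],0.45],
  ],
)

```text
t: 15.1
tool_pos: [0.5447, -0.0548, 0.125]
tool_rot: [-1.565, -0.173, 0.191]
contact_force: [-14.2, -2.4, 8.6]
opening: 0.0509
```

Run:
```python
from h import *
go([.5417,-.0543,.124],13.4)
p=shot('wrist','w17')
```

```text
t 15.1 pos [ 0.5447 -0.0548  0.125 ] yaw 13.282485260940385 op 0.050927168294925336 q6 -2.034590072461172
F [-14.1538  -2.3743   8.6345] T [-0.4087  2.0525 -0.0716]
STEP [-0.0028  0.001   0.0012] [ 0.01 -0.12 -0.66]
```

View pics/w17.png

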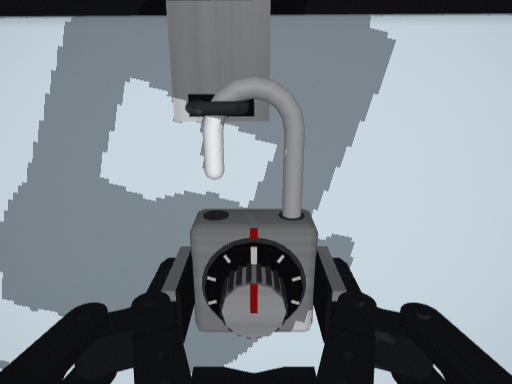

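Force rose to 14 N over only 1.5 mm of motion and the crown is about 78 mm ahead, so the shackle is at its stop. Now I'll bring the lock forward so that the staple sits mid-gap.

Request:
arm_command(
  steps=[
    [[-0.004,0,0.001],[0,0,-0.5],0.45],
    [[-0.008,0,0.002],[0,0,-0.5],0.45],
    [[-0.014,0,0.0025],[0,0,-0.5],0.45],
    [[-0.02,0,0.0025],[0,0,-0.5],0.45],
    [[-0.02,0,0.0025],[0,0,-0.5],0.45],
  ],
)

```text
t: 15.65
tool_pos: [0.5238, -0.0569, 0.125]
tool_rot: [-1.563, -0.179, 0.185]
contact_force: [-0.6, 0.5, -3.3]
opening: 0.0513
```

Run:
```python
from h import *
go([.508,-.061,.125],13.4)
p=shot('wrist','w18')
```

```text
t 15.65 pos [ 0.5238 -0.0569  0.125 ] yaw 13.269272992013777 op 0.051300917133579496 q6 -2.0507163548751124
F [-0.6166  0.4703 -3.3281] T [ 0.0368  0.0503 -0.0097]
STEP [-0.0163  0.0001 -0.0003] [-0.01 -0.13 -0.21]
```

View pics/w18.png

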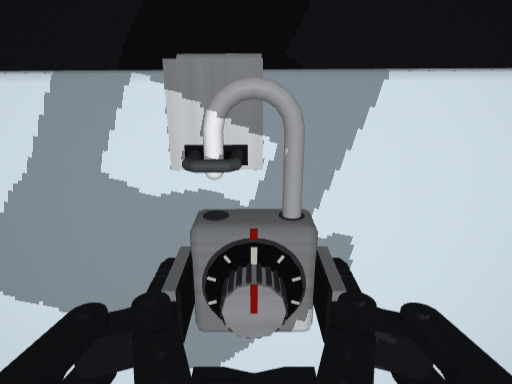

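Request:
arm_command(
  steps=[
    [[-0.005,0,0],[0,0,0],0.45],
    [[-0.01,0,0],[0,0,0],0.45],
    [[-0.016,0,0],[0,0,0],0.45],
    [[-0.016,0,0],[0,0,0],0.45],
  ],
)

```text
t: 16.1
tool_pos: [0.5075, -0.0608, 0.125]
tool_rot: [-1.563, -0.178, 0.185]
contact_force: [-0.6, 1.2, -2.5]
opening: 0.0513
```

Run:
```python
from h import *
go([.508,-.061,.125],13.4)
p=shot('wrist','w19')
a=p['img'][50:240,170:340,::-1]
cv2.imwrite('pics/w19c.png',cv2.resize(a,None,fx=3.1,fy=3.1,interpolation=2))
M=R.from_rotvec(ctrl.get_obs()['tool_rot']).as_matrix()
h=atz(p,311,254,.162); print(h)
for a,b in ((-34,-16-11.5),(-34,-16+11.5),(-31.5,-16),(-36.5,-16)):
    X=np.array([h[0],h[1],0])+M[:,0]*a/1e3+M[:,2]*b/1e3; X[2]=.142; print(proj(p,X))
```

```text
t 16.1 pos [ 0.5075 -0.0608  0.125 ] yaw 13.249831256637234 op 0.05127233452263399 q6 -2.0652882039445677
F [-0.6162  1.203  -2.4847] T [-0.0216  0.0093 -0.0161]
STEP [ 0.0004  0.     -0.0003] [-0.01 -0.15 -0.26]
[ 0.5065 -0.0613  0.162 ]
[204.7372 183.4064]
[204.7046 242.3761]
[210.7208 213.1254]
[198.6519 212.6528]
```

View pics/w19c.png

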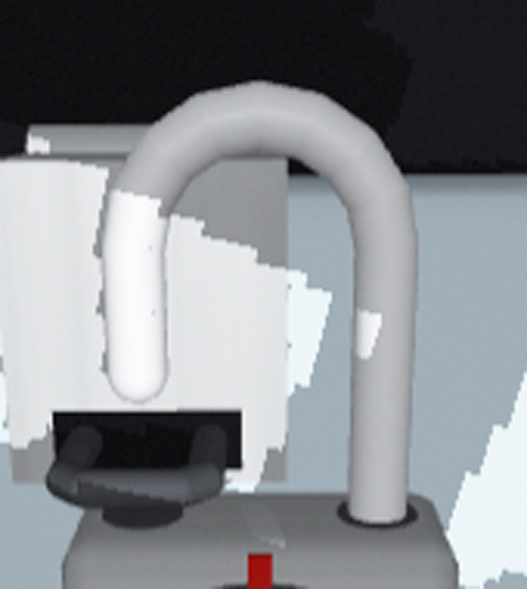

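The arch bar is at (row 205.5, col 214.5), against a predicted mid-gap position of (204.7, 213). It is well inside the gap, so I'll lift straight up.

Request:
arm_command(
  steps=[
    [[0,-0.005,0],[0,0,0],0.45],
    [[0,-0.012,0],[0,0,0],0.45],
    [[0,-0.02,0],[0,0,0],0.45],
    [[0,-0.03,0],[0,0,0],0.45],
    [[0,-0.03,0],[0,0,0],0.45],
  ],
)

```text
t: 16.65
tool_pos: [0.5093, -0.0611, 0.1575]
tool_rot: [-1.565, -0.181, 0.182]
contact_force: [0.6, -0.5, -4.2]
opening: 0.0507
```

Run:
```python
from h import *
go([.508,-.061,.125],13.4)
p=shot('wrist','w20')
```

```text
t 16.65 pos [ 0.5093 -0.0611  0.1575] yaw 13.258676733274195 op 0.05066817421166133 q6 -2.0651744527757248
F [ 0.5944 -0.5274 -4.1976] T [-0.0075 -0.0429  0.0215]
STEP [-0.0012  0.0325  0.0004] [ 0.1  -0.14 -0.05]
```

View pics/w20.png

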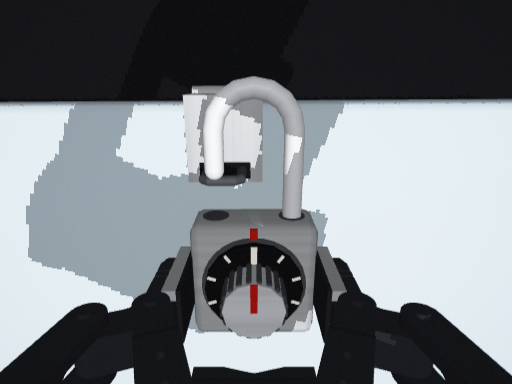

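It lifts freely and the staple stays behind. Raise well clear.

Request:
arm_command(
  steps=[
    [[0,-0.025,0],[0,0,0],0.45],
    [[0,-0.055,0],[0,0,0],0.45],
    [[0,-0.085,0],[0,0,0],0.45],
    [[0,-0.11,0],[0,0,0],0.45],
    [[0,-0.12,0],[0,0,0],0.45],
  ],
)

```text
t: 17.2
tool_pos: [0.5101, -0.061, 0.2797]
tool_rot: [-1.566, -0.184, 0.18]
contact_force: [1.2, -0.3, -4.4]
opening: 0.0508
```

Request:
arm_command(
  steps=[
    [[0,0,0],[0,0,0],0.45],
    [[0,0,0],[0,0,0],0.45],
    [[0,0,0],[0,0,0],0.45],
    [[0,0,0],[0,0,0],0.45],
    [[0,0,0],[0,0,0],0.45],
  ],
)

```text
t: 17.7
tool_pos: [0.5097, -0.0609, 0.2784]
tool_rot: [-1.565, -0.182, 0.181]
contact_force: [-0.1, 0.1, -3.1]
opening: 0.051
```

Run:
```python
from h import *
go([.508,-.061,.275],13.4); print(ctrl.get_obs()['dq'])
p=shot('wrist','w21')
h=atz(p,311,254,ctrl.get_obs()['tool_pos'][2]+.037)
s=shot('scene','s21')
a=s['img'][60:290,130:390,::-1]
cv2.imwrite('pics/s21c.png',cv2.resize(a,None,fx=2.6,fy=2.6,interpolation=2))
```

```text
t 17.7 pos [ 0.5097 -0.0609  0.2784] yaw 13.261018032184438 op 0.050954214198476275 q6 -2.0651257152550606
F [-0.073   0.0592 -3.1323] T [ 0.0351 -0.0762  0.0262]
STEP [-0.0016  0.0034  0.0003] [ 0.13 -0.14  0.01]
[-0.0004 -0.0029 -0.0079  0.0005 -0.0001  0.0019]
```

View pics/w21.png

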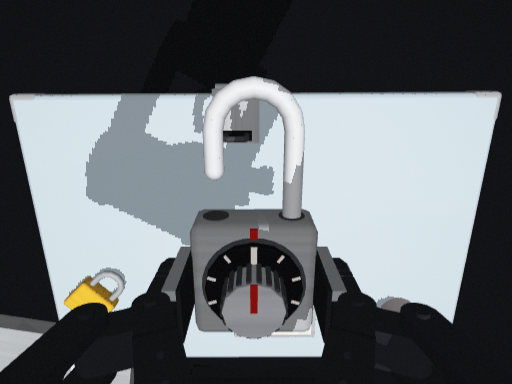

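View pics/s21c.png

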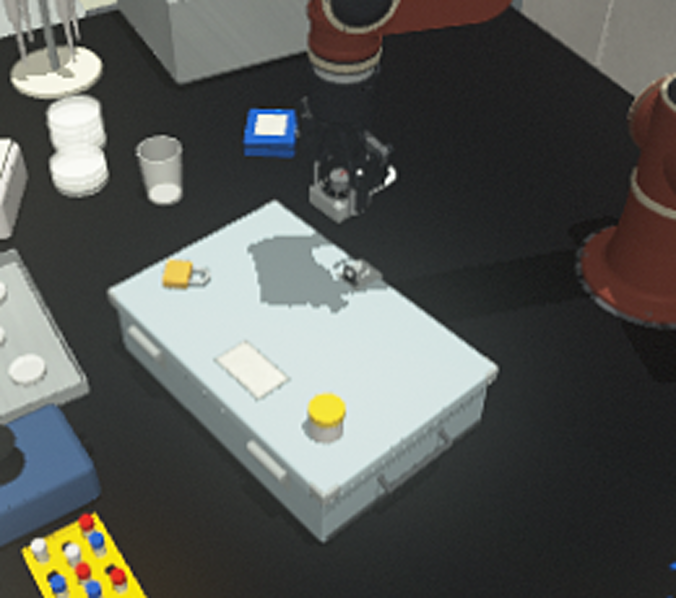

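The lock is held level about 0.165 m above the lid with the shackle fully open (crown row 88, as at its stop). The staple is free and the bystanders are in place. Handing in.

Run:
```python
from h import *
ctrl.finish_job()
o=ctrl.get_obs();print(o['t'],o['tool_pos'],o['opening'],o['contact_force'])
```

```text
the job is handed in; nothing more can be done
the job is handed in; nothing more can be done
```

The dial padlock is open, off the staple and held up in the fingers. I handed the job in at about 17.8 s; it reports no verdict.

**What I did:**
- **Dial:** I turned it about 133° clockwise by the hub, including about 7° that the body swung with it. After letting go, the picture showed the zero line exactly at the red index and the shackle still home (crown 57 mm ahead of the hub).
- **Shackle:** I gripped the body by its sides, turned it straight again and pulled back. It drew at about 10–11 N. At the stop the wrist read about 14 N along the pull (17 N in all), and the crown stood about 78 mm ahead.
- **Unhooking:** I brought the lock forward until the staple sat mid-gap, within about 1 mm, and lifted straight up.

**Last checks:**
- The lock was gripped at 51 mm opening with the arm still. Its centre was at about z 0.285 m, 165 mm above the lid.
- It was level with the dial up, the shackle still fully out, and it was touching nothing.
- In the last scene picture, the jar, brass lock, beaker and slide box looked unmoved. The reagent bottle and dropper were not in the crop I viewed, but the arm did not go near them after the first swing over.

**Disagreements:**
- The networks gave mixed positions for the lock's parts, so I measured from the wrist pictures instead.
- Tool position readings scattered by 1–3 mm, and the first hub estimate was about 4 mm off in y. I corrected it before gripping.

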